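# Feed a vial carrier through the reader lane with a push stick

## Robot

A 7-joint arm with a two-finger parallel gripper is mounted at the origin on the work surface. World frame = base frame: x ahead of the robot, y to its left, z up, the work surface at z = 0. Lengths are in m, angles in rad, forces in N, time in s.
With the tool pointing down it reaches from about 0.425 to 0.875 m from the base axis. Payload 8.4 kg.
Tool frame: the origin (TCP) lies between the finger pads; the fingertips stand 8 mm ahead of it and the grasp point (between the pads) lies 11 mm behind it (robot.nose_length is the distance from the TCP to the fingertips, in m); y points along the fingers, z is the direction in which the jaws open and shut, and the axes are right-handed (so a half turn about y gives the same grasp; the last joint's range is limited). The gripper opens to 87 mm and grips with 3 to 60 N. Pads are 19 mm wide; open, the fingers measure 117 mm over their backs; the gripper's body (75 mm by 190 mm) begins 51 mm behind the grasp point.
Start: joints at [1.077, 0.333, 0.04, 1.465, -0.013, 1.343, -0.059], TCP at [0.25, -0.6, 0.231] pointing down, gripper open.
Joint ranges: [-2.58, 2.58], [-0.38, 2.09], [-1.3, 1.39], [0.25, 2.4], [-1.5, 4.64], [0.08, 2.09], [-2.65, 2.65]. Speed limits (rad/s): [2.22, 2.22, 2.79, 2.79, 3.14, 3.14, 3.14].

## Interface

Orientations are given as a rotation vector (axis times angle).
In Python, from workcell import monitor, vision, workorder, robot gives the robot as it stands.
- The arm moves only by the tool jog_arm, never from a script. Its argument "commands" is a list of rows, each a list of 3 entries, a list of its own where there are three numbers: the finger opening in m, from 0 to 0.087, then the shift along the tool's x, y, z in m, then the turn about the tool's y in degrees. A call has 1 to 5 rows; each row shifts and turns the commanded pose from where the row before left it, along the tool's axes as they then stand; what a row does not reach is not made up. A row lasts 1/12 s, in which the tool goes at most 41.7 mm and 7.16 degrees, less where a joint would pass 70% of its speed; a pose out of reach is approached as far as the arm can. A call with a gripper value outside its range is refused whole. The fingers move at their own pace and stop on an object; "grip_force" is the grip in N (left out, the last holds). Time passes only in rows, so rows that do not move let the fingers close. It gives the time, the measured TCP pose, the force and the opening at its end, in the units of the state.
- monitor.get_obs(): the state, without advancing time (a new reading comes with each control period).
- vision.get_image(name): name is "scene" or "top"; returns the picture (384x512x3 uint8, red, green, blue); there is no depth.
- vision.calibration(name): a dict with "vfov" (degrees; the focal length in pixels is half the picture's height over the tangent of half this angle, whatever the lens; pixels are square), "cx", "cy" (the principal point, pixels), "cam_to_world" (4x4, takes a point from camera to world coordinates). Camera axes: x right, y down, z forward; pixel columns grow to the right and rows downward; lengths in m; the calibration is good to about 2 mm. A picture is of the moment at which its call begins. calibration takes no time and is no camera call.
- workorder.finish_job(): hands the job in, once; it reports no verdict.
Trained networks look in the newest picture that a camera, given by its name, has taken for a name from the list of things; names that differ only in an ending like _2 or _b are one class to them, and where a whole thing is asked for, a point or a joint stands for the part that bears it (a point fixed in the world has none). Each returns a list of dicts, best first, with "p" (0 to 1); they miss things now and then, are a little off and sometimes report something else, mostly with a low value. They report only what shows in the picture. A call takes as long as a camera call. They do not tell look-alikes from the thing itself.
- vision.outline_of(camera, name): "pixels" (384x512 bool, what is visible of it) and "extent" ([left, top, width, height] in pixels, round what is visible of it).
The state is a dict: "time_s": time; "qpos": joint angles; "joint_velocities": joint speeds; "effort": joint torques, N m; "position": TCP position; "tcp_rot": TCP orientation; "ft_force": force on the tool from outside, world axes, zero at the start; "ft_torque": the same for the moment, N m; "opening": finger opening in m.
Only numpy, scipy, OpenCV 4.12 (cv2) and the standard library are available. Lean on these libraries where they do the work, as an engineer would, in place of code of your own. Each camera call takes 0.05 s, during which the arm holds its last target. There are 200 camera calls.

## Task

Someone left the vial carrier askew in the funnel of the reader lane: with the push stick, and never with the fingers, feed it along the lane and under the bridge until it has pushed the stiff contact plate all the way back against its stop. Keep it pressed there for a full second at about 15 N (never above 25 N), then draw the stick out and stand it on its flat base on the bench, off the lane, leaving the carrier fully home. Do not disturb the other things on the bench.

Things in the scene. Friction and masses are not known exactly. Their poses are not given: they have to be found in the camera images.
- lane: The reader lane, fixed: aluminium base 280 x 110 x 10 mm with steel walls 8 mm thick whose tops are 28 mm above the bench. Origin under the base's centre; +x is the feeding direction, z up. Along x: a funnel open at the rear, -140 mm (about 85 mm wide) to -70 mm; then a straight channel 37 mm wide to 130 mm, its smooth floor 10 mm above the bench; a 40 mm high stop housing from 107 mm
- bridge (a point): Middle of the top of the white bridge across the channel: it spans lane x = -15 to 25 mm, 100 mm wide; underside 69 mm, top 83 mm above the bench, a 3 mm black pad on it
- channel_start (a point): Middle of the channel floor where the funnel becomes the straight channel (lane x = -70 mm)
- channel_end (a point): Middle of the channel floor at lane x = 70 mm. The stop is set differently each time: fully home, the carrier's front face is 0 to 12 mm beyond this point (its centre at lane x = 50 to 62 mm), in the open beyond the bridge. Only the feel of the hard stop tells
- plate (a joint): How far the dark steel contact plate (8 mm thick, 34 mm wide, 22 mm high) at the end of the channel is pushed back along the lane's x from its outermost place, in m: 0 to 0.008, where it meets a hard stop. It starts between 0 and 0.003. It has stiff friction and no spring: about 7 N moves it, and it stays where it is left
- carrier: The vial carrier to feed: a grey plastic block 40 (x) x 34 (y) x 22 (z) mm with one red-capped vial fixed upright in it, 50 mm high in all, about 0.1 kg. Origin at the centre of its underside. It stands on the lane's floor in the funnel, x roughly along the lane, up to 0.2 rad askew
- stick: The push stick, grey plastic, about 0.14 kg, standing on the bench: a flat bar 155 mm long (x), 26 mm wide, 18 mm high, with an upright handle fin 50 mm long (x), 14 mm thick (y), 18 to 70 mm high. Origin on the underside below the middle of the fin; the bar runs from x = -40 mm to the pushing end at x = 115 mm
- stick_tip (a point): Centre of the stick's flat pushing end face, 115 mm ahead of the stick's origin and 9 mm above its underside
- stick_grip (a point): Middle of the fin, 50 mm above the stick's underside: a good place to hold it from above, fingers on the fin's two flat sides
- spare: Bystander: an empty carrier, same grey block 40 x 34 x 22 mm, without a vial, on the bench; origin at the centre of its underside
- rack: Bystander: blue vial rack 90 x 150 x 50 mm with red-capped vials, 78 mm high in all; origin at the centre of its underside
- vial: Bystander: a single red-capped vial, 21 mm across, 45 mm high, standing; origin at the centre of its underside
- jar: Bystander: amber jar, 56 mm across, 85 mm high; origin at the centre of its underside
- dish: Bystander: clear flat dish, 90 mm across, 15 mm high; origin at the centre of its underside
- tipbox: Bystander: grey box with clear lid, 84 x 124 x 57 mm; origin at the centre of its underside
- spatula: Bystander: thin steel lab spatula 150 mm long lying on the bench; origin under its middle
Things that resemble listed ones, but are neither listed nor needed, are in the scene too. What is shaped like the stick but blue is not meant.

How it is judged:
By the outcome, as a careful person would: the job done as asked, in the order asked, and still so for the second after the job is handed in, with the robot touching nothing.
It also fails if it takes over 70 s, if anything falls off the work surface, if the arm or the gripper's body presses on something with over 40 N, if the wrist force passes 120 N, or if a joint passes its speed limit or range.

## Working session

There is one attempt and no reset: what is moved stays moved. The work goes in short steps, Python scripts to look and compute and a tool call to move; the robot and the scene stay as the last step left them, time stands still between calls to the robot, and variables do not carry over. Pictures are saved under pics/ and viewed, about 8 in all and at most 12, crops included, and the job is handed in when it is done.

Besides the shell and the picture viewer there is one more tool, called as name(argument=value, ...), one argument or row to a line, values as JSON. jog_arm: Moves the arm, as the interface text tells. Its arguments: {"type":"object","properties":{"commands":{"type":"array","items":{"type":"array"}},"grip_force":{"type":"number"}},"required":["commands"]}

```bash
mkdir -p pics; ls; python3 - <<'E'
from workcell import monitor, vision, workorder, robot
import cv2, numpy as np
for n in ["scene","top"]:
    im=vision.get_image(n); cv2.imwrite(f"pics/{n}0.png",cv2.resize(im[:,:,::-1],(800,600),interpolation=cv2.INTER_CUBIC))
    c=vision.calibration(n); print(n,c["vfov"],c["cx"],c["cy"],np.round(c["cam_to_world"],4).tolist(), [k for k in c])
    for t in ["carrier","stick","lane","spare"]:
        print(t,[(round(d["p"],2),d["extent"]) for d in vision.outline_of(n,t)])
o=monitor.get_obs(); print(o)
print(robot.nose_length,[a for a in dir(robot) if a[0]!='_'])
E
```

```text
pics
scene 42.315449024375155 262.0763434286767 188.82462960503696 [[-0.5269, 0.6271, -0.5736, 1.3653], [0.8499, 0.3865, -0.3581, 0.421], [-0.0029, -0.6762, -0.7367, 1.0994], [0.0, 0.0, 0.0, 1.0]] ['vfov', 'cx', 'cy', 'cam_to_world']
carrier [(0.76, [291.8, 215.2, 22.7, 22.2]), (0.3, [354.0, 254.8, 14.5, 8.9])]
stick [(0.97, [206.9, 147.1, 46.4, 31.7]), (0.67, [279.5, 214.8, 107.7, 72.7]), (0.66, [357.1, 252.2, 15.2, 12.1]), (0.5, [217.1, 95.5, 7.2, 29.8])]
lane [(0.68, [279.2, 208.3, 109.5, 83.6]), (0.59, [250.2, 111.7, 14.8, 33.0])]
spare [(0.72, [303.4, 171.0, 14.0, 14.2])]
top 54.94299706522881 257.1711253943854 190.6611657450999 [[-0.0216, -0.9932, 0.1141, 0.4317], [-0.9998, 0.0219, 0.0016, -0.0819], [-0.0041, -0.114, -0.9935, 0.979], [0.0, 0.0, 0.0, 1.0]] ['vfov', 'cx', 'cy', 'cam_to_world']
carrier [(0.71, [195.2, 163.6, 15.9, 13.9])]
stick [(0.88, [375.0, 203.0, 57.9, 25.2]), (0.78, [376.0, 266.3, 47.9, 53.3]), (0.73, [294.7, 201.4, 53.4, 15.0])]
lane [(0.85, [107.9, 144.3, 110.6, 46.7])]
spare [(0.71, [223.2, 235.0, 19.6, 15.2]), (0.22, [291.7, 201.4, 58.6, 16.5])]
{'time_s': 0.5, 'qpos': array([ 1.07685   ,  0.33319527,  0.03986737,  1.46540792, -0.01340576,
        1.34327836, -0.05847692]), 'joint_velocities': array([ 0.00181268,  0.00099774, -0.00072099, -0.00051789,  0.0025856 ,
        0.00014562,  0.00072667]), 'effort': array([-1.55925500e-03, -6.55557990e+01,  1.33137446e+00, -4.03755713e+01,
       -5.99901471e-02,  3.58653883e-02,  1.34654756e-04]), 'position': array([ 0.24997292, -0.59998485,  0.23054461]), 'tcp_rot': array([-0.40090837,  2.00477929, -2.00472012]), 'ft_force': array([-0.65914555,  0.01308791,  0.39315912]), 'ft_torque': array([ 0.02438791, -0.00828318,  0.00275143]), 'opening': 0.08717758183692974}
0.008 ['IKError', 'nose_length']
```

View pics/top0.png

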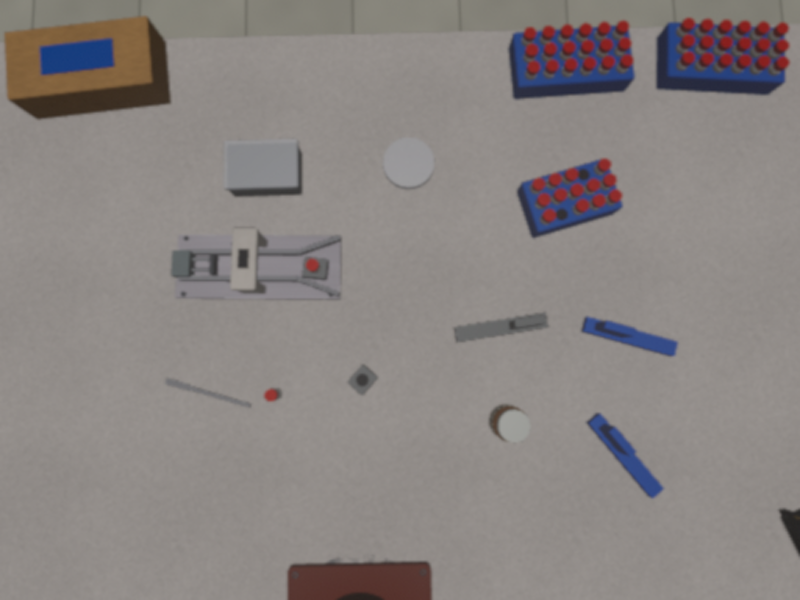

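View pics/scene0.png

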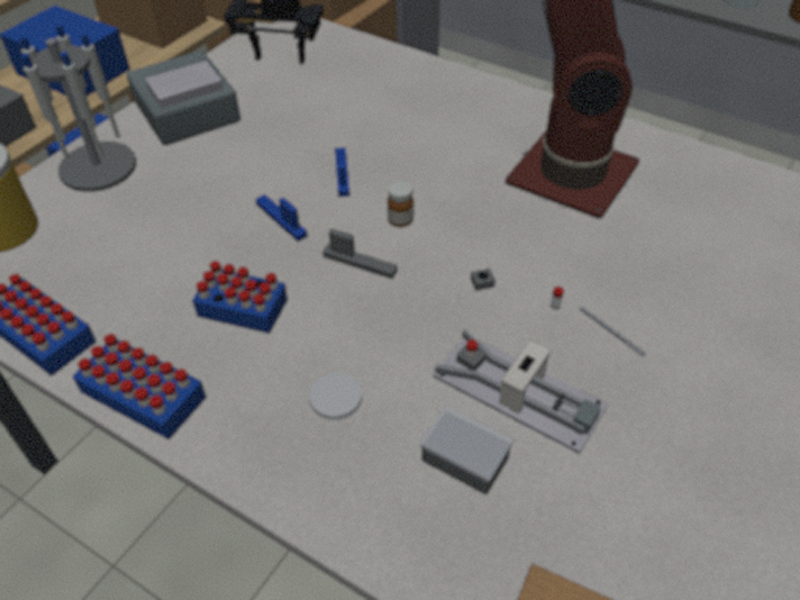

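Top view: the lane runs along world +y (image left), with the funnel at (340,265) and the carrier at (312,266). The grey stick is at (455–547, 325) with its tip to the left. I'll enlarge these for measuring.

```bash
cat > h.py <<'E'
import numpy as np, cv2
from workcell import monitor, vision, workorder, robot
def cam(n):
    c=vision.calibration(n); f=192/np.tan(np.radians(c["vfov"])/2)
    return f,c["cx"],c["cy"],np.array(c["cam_to_world"])
def proj(n,P):
    f,cx,cy,T=cam(n); p=(np.atleast_2d(P)-T[:3,3])@T[:3,:3]
    return np.c_[cx+f*p[:,0]/p[:,2],cy+f*p[:,1]/p[:,2]]
def ray(n,uv,z):
    f,cx,cy,T=cam(n); uv=np.atleast_2d(uv)
    d=np.c_[(uv[:,0]-cx)/f,(uv[:,1]-cy)/f,np.ones(len(uv))]@T[:3,:3].T
    return T[:3,3]+d*((z-T[2,3])/d[:,2])[:,None]
def avg(n,k=6): return np.mean([vision.get_image(n).astype(float) for _ in range(k)],0)
def crop(im,x0,y0,w,h,s):
    c=im[y0:y0+h,x0:x0+w,::-1]; lo,hi=c.min(),c.max()
    c=cv2.resize(np.clip((c-lo)/(hi-lo)*255,0,255).astype(np.uint8),None,fx=s,fy=s,interpolation=cv2.INTER_CUBIC)
    for u in range(x0,x0+w):
        if u%10==0: cv2.line(c,(int((u+.5-x0)*s),0),(int((u+.5-x0)*s),6),(0,255,255),1); cv2.putText(c,str(u),(int((u-x0)*s),16),0,.35,(0,255,255),1)
    for v in range(y0,y0+h):
        if v%10==0: cv2.line(c,(0,int((v+.5-y0)*s)),(6,int((v+.5-y0)*s)),(0,255,255),1); cv2.putText(c,str(v),(8,int((v+.5-y0)*s)+4),0,.35,(0,255,255),1)
    return c
def box(T,x0,x1,y0,y1,z0,z1):
    x,y,a=T; P=np.array([[i,j,k] for i in(x0,x1) for j in(y0,y1) for k in(z0,z1)]); c,s=np.cos(a),np.sin(a)
    return np.c_[x+c*P[:,0]-s*P[:,1],y+s*P[:,0]+c*P[:,1],P[:,2]]
E
python3 - <<'E'
from h import *
im=avg("top"); np.save("top0.npy",im); sc=avg("scene"); np.save("scene0.npy",sc)
a=crop(im,100,140,130,56,6); b=crop(im,280,195,130,30,6)
cv2.imwrite("pics/c1.png",np.vstack([a,b]))
E
```

```text
(no output)
```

View pics/c1.png

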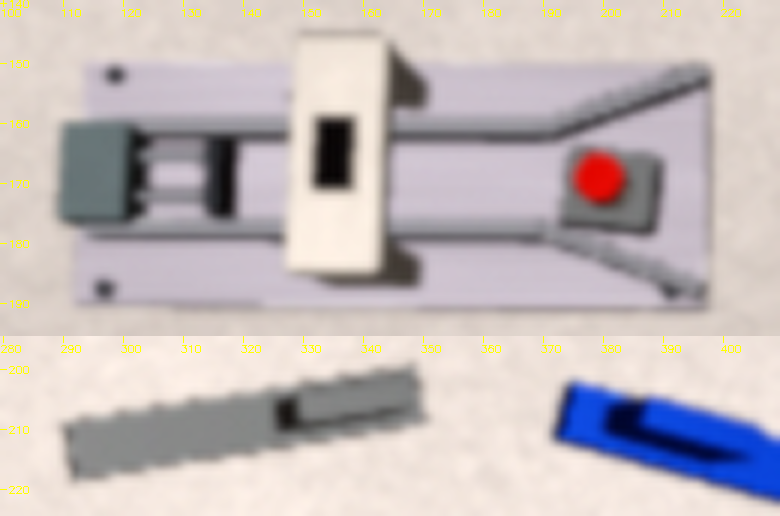

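```bash
cat > fit.py <<'E'
from h import *
from scipy.optimize import least_squares
def loc(T,P):
    x,y,a=T; P=np.asarray(P,float); c,s=np.cos(a),np.sin(a)
    return np.c_[x+c*P[:,0]-s*P[:,1],y+s*P[:,0]+c*P[:,1],P[:,2]]
def fit(n,P,uv,x0):
    r=least_squares(lambda t:(proj(n,loc(t,P))-uv).ravel(),x0,x_scale=[.01,.01,.05])
    print(n,np.round(r.x,4),"deg",np.round(np.degrees(r.x[2]),2),"res px",np.round(r.fun.reshape(-1,2),2).tolist()); return r.x
E
python3 - <<'E'
from fit import *
L=fit("top",[[.14,-.055,.01],[.14,.055,.01],[-.14,-.055,.01],[-.14,.055,.01],[.005,0,.086]],[[113.5,150],[112.2,190],[218,150],[217.8,190.8],[155.2,165]],[.5,.2,1.57])
S=fit("top",[[.115,-.013,.018],[.115,.013,.018],[-.04,-.013,.018],[-.04,.013,.018]],[[290.2,209.2],[291.8,218.5],[349.2,199.8],[350.7,208.7]],[.4,-.2,1.57])
C=fit("top",[[.02,-.017,.032],[.02,.017,.032],[-.02,-.017,.032],[-.02,.017,.032],[0,0,.06]],[[194.7,164.6],[193.2,177.0],[210,165.5],[209,178.6],[199.5,169.5]],[.5,.05,1.57])
np.save("poses.npy",[L,S,C])
sc=np.load("scene0.npy")
W={"L":(L,[(-.14,.14,-.055,.055,0,.01),(-.015,.025,-.05,.05,.069,.083)]),"S":(S,[(-.04,.115,-.013,.013,0,.018),(-.025,.025,-.007,.007,.018,.07)]),"C":(C,[(-.02,.02,-.017,.017,.01,.032)])}
def draw(n,im,x0,y0,w,h,s):
    c=crop(im,x0,y0,w,h,s)
    for T,bs in W.values():
        for b in bs:
            q=(proj(n,box(T,*b))-[x0,y0]+.5)*s
            for i in range(8):
                for j in (1,2,4):
                    if i^j>i: cv2.line(c,tuple(map(int,q[i])),tuple(map(int,q[i^j])),(0,0,255),1)
    return c
a=draw("scene",sc,270,200,130,90,5); b=draw("scene",sc,195,140,70,40,5)
out=np.zeros((450,1010,3),np.uint8); out[:,:650]=a; out[:200,655:1005]=b
cv2.imwrite("pics/c2.png",cv2.resize(out,(800,356),interpolation=cv2.INTER_AREA))
E
```

```text
top [0.6034 0.1629 1.5466] deg 88.61 res px [[0.22, -0.25], [-0.42, 0.53], [0.16, -0.08], [-0.25, -0.05], [0.27, -0.14]]
top [ 0.4955 -0.2813  1.7097] deg 97.96 res px [[0.1, -0.33], [0.21, 0.25], [-0.34, -0.42], [0.03, 0.5]]
top [0.594  0.0629 1.4686] deg 84.14 res px [[-0.08, -0.23], [0.11, 0.24], [-0.1, 0.07], [-0.35, -0.14], [0.41, 0.06]]
```

View pics/c2.png

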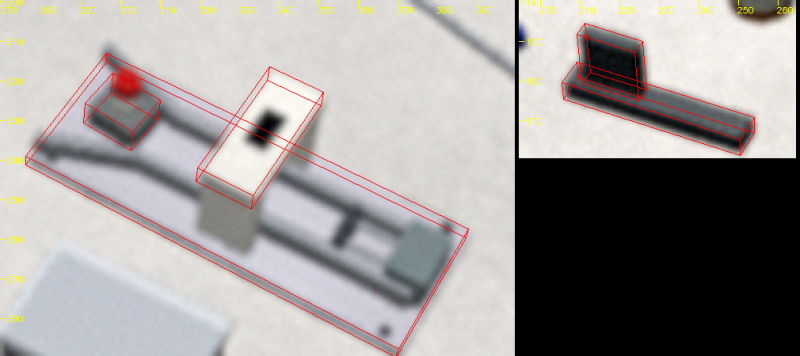

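Top fit overlays match in the scene view to about 1 px. That gives lane (0.603, 0.163, 88.6°), stick (0.4955, -0.281, 98°) and carrier in the funnel at lane y ≈ +7 mm, skewed -4.5°. Next: the approach in tool axes.

```bash
cat > go.py <<'E'
from h import *
from scipy.spatial.transform import Rotation as R
def st(): 
    o=monitor.get_obs(); return o,np.array(o["position"]),R.from_rotvec(o["tcp_rot"]).as_matrix()
def to(p,dirz=None):
    o,q,M=st()
    print("t",round(o["time_s"],2),"pos",np.round(q,4),"F",np.round(o["ft_force"],1),"op",round(o["opening"],4),"q7",np.round(o["qpos"],2))
    d=np.array(p)-q; print("tool delta mm",np.round(M.T@d*1000,1))
    if dirz is not None:
        w=np.array([np.cos(dirz),np.sin(dirz),0]); v=M.T@w   # angle about tool y taking z->v : z->(sin,0,cos)
        print("turn deg",round(np.degrees(np.arctan2(v[0],v[2])),2))
E
python3 - <<'E'
from go import *
L,S,C=np.load("poses.npy"); print(np.round(st()[2],3).tolist())
to([S[0],S[1],0.14],S[2]+np.pi/2); to([S[0],S[1],0.14],S[2]-np.pi/2)
E
```

```text
[[-0.923, -0.0, 0.385], [-0.385, 0.0, -0.923], [-0.0, -1.0, -0.0]]
t 1.1 pos [ 0.25   -0.6     0.2305] F [-0.5  0.4  0.6] op 0.0871 q7 [ 1.08  0.33  0.04  1.47 -0.01  1.34 -0.06]
tool delta mm [-349.2   90.5 -199.7]
turn deg 104.66
t 1.1 pos [ 0.25   -0.6     0.2305] F [-0.5  0.4  0.6] op 0.0871 q7 [ 1.08  0.33  0.04  1.47 -0.01  1.34 -0.06]
tool delta mm [-349.2   90.5 -199.7]
turn deg -75.34
```

jog_arm(
  commands=[
    [0.06,[-0.0291,0,-0.01665],0],
    [0.06,[-0.0291,0,-0.01665],0],
    [0.06,[-0.0291,0,-0.01665],0],
    [0.06,[-0.0291,0,-0.01665],0],
  ],
)

```text
time_s: 1.43
position: [0.3325, -0.4925, 0.2306]
tcp_rot: [-0.4, 2.005, -2.005]
ft_force: [0.3, -0.4, 0.4]
opening: 0.0678
```

jog_arm(
  commands=[
    [0.06,[-0.0291,0,-0.01665],0],
    [0.06,[-0.0291,0,-0.01665],0],
    [0.06,[-0.0291,0,-0.01665],0],
    [0.06,[-0.0291,0,-0.01665],0],
  ],
)

```text
time_s: 1.77
position: [0.4144, -0.3861, 0.2308]
tcp_rot: [-0.401, 2.004, -2.005]
ft_force: [1.0, -1.1, 0.7]
opening: 0.0603
```

jog_arm(
  commands=[
    [0.06,[-0.0291,0,-0.01665],0],
    [0.06,[-0.0291,0,-0.01665],0],
    [0.06,[-0.0291,0,-0.01665],0],
    [0.06,[-0.0291,0,-0.01665],0],
  ],
)

```text
time_s: 2.1
position: [0.4963, -0.2799, 0.2308]
tcp_rot: [-0.4, 2.004, -2.005]
ft_force: [0.4, -0.7, 1.4]
opening: 0.0599
```

jog_arm(
  commands=[
    [0.06,[0,0,0],-6.85],
    [0.06,[0,0,0],-6.85],
    [0.06,[0,0,0],-6.85],
    [0.06,[0,0,0],-6.85],
    [0.06,[0,0,0],-6.85],
  ],
)

```text
time_s: 2.52
position: [0.4955, -0.2812, 0.2306]
tcp_rot: [-0.882, 1.617, -1.617]
ft_force: [0.2, -0.4, 0.1]
opening: 0.0601
```

jog_arm(
  commands=[
    [0.06,[0,0.01,0],-6.85],
    [0.06,[0,0.02,0],-6.85],
    [0.06,[0,0.02,0],-6.85],
    [0.06,[0,0.02,0],-6.85],
    [0.06,[0,0.02,0],-6.85],
  ],
)

```text
time_s: 2.93
position: [0.4955, -0.2813, 0.1399]
tcp_rot: [-1.221, 1.19, -1.191]
ft_force: [1.2, -0.7, -1.6]
opening: 0.0601
```

jog_arm(
  commands=[
    [0.06,[0,0,0],-6.85],
    [0.06,[0,0,0],0],
    [0.06,[0,0,0],0],
  ],
)

```text
time_s: 3.18
position: [0.4956, -0.2814, 0.1408]
tcp_rot: [-1.27, 1.109, -1.109]
ft_force: [-0.3, 0.0, -0.5]
opening: 0.0601
```

```bash
python3 - <<'E'
from go import *
L,S,C=np.load("poses.npy"); print(np.round(st()[2],3).tolist())
to([S[0],S[1],0.038],S[2]-np.pi/2)
E
```

```text
[[0.135, 0.0, 0.991], [-0.991, -0.0, 0.135], [0.0, -1.0, 0.0]]
t 3.18 pos [ 0.4956 -0.2814  0.1408] F [-0.3  0.  -0.5] op 0.0601 q7 [ 0.73  0.26 -0.34  1.76  0.09  1.14  0.5 ]
tool delta mm [ -0.2 102.8  -0.2]
turn deg -0.22
```

jog_arm(
  commands=[
    [0.06,[0,0.025,0],0],
    [0.06,[0,0.025,0],0],
    [0.06,[0,0.025,0],0],
    [0.06,[0,0.02,0],0],
    [0.06,[0,0.008,0],0],
  ],
)

```text
time_s: 3.6
position: [0.4946, -0.2809, 0.0356]
tcp_rot: [-1.271, 1.111, -1.107]
ft_force: [-0.4, 0.8, -0.7]
opening: 0.0602
```

jog_arm(
  commands=[
    [0.03,[0,0,0],0],
    [0.02,[0,0,0],0],
    [0.01,[0,0,0],0],
    [0.0,[0,0,0],0],
    [0.0,[0,0,0],0],
  ],
  grip_force=50,
)

```text
time_s: 4.02
position: [0.4963, -0.2817, 0.0389]
tcp_rot: [-1.271, 1.105, -1.108]
ft_force: [0.1, 0.1, 1.0]
opening: 0.0346
```

jog_arm(
  commands=[
    [0.0,[0,0,0],0],
    [0.0,[0,0,0],0],
    [0.0,[0,0,0],0],
  ],
)

```text
time_s: 4.27
position: [0.4957, -0.2813, 0.0379]
tcp_rot: [-1.272, 1.106, -1.107]
ft_force: [1.1, -0.1, -0.3]
opening: 0.015
```

```bash
python3 - <<'E'
from go import *
L,S,C=np.load("poses.npy"); print(np.round(st()[2],3).tolist())
to([S[0],S[1],0.038],S[2]-np.pi/2)
im=avg("top",3); cv2.imwrite("pics/g1.png",np.vstack([crop(im,280,185,100,45,6),crop(avg("scene",3),195,120,100,50,6)]))
E
```

```text
[[0.138, 0.0, 0.99], [-0.99, -0.0, 0.138], [0.0, -1.0, 0.0]]
t 4.27 pos [ 0.4957 -0.2813  0.0379] F [ 1.1 -0.1 -0.3] op 0.015 q7 [ 0.71  0.37 -0.33  1.85  0.15  0.94  0.46]
tool delta mm [-0.1 -0.1 -0.2]
turn deg 0.0
```

View pics/g1.png

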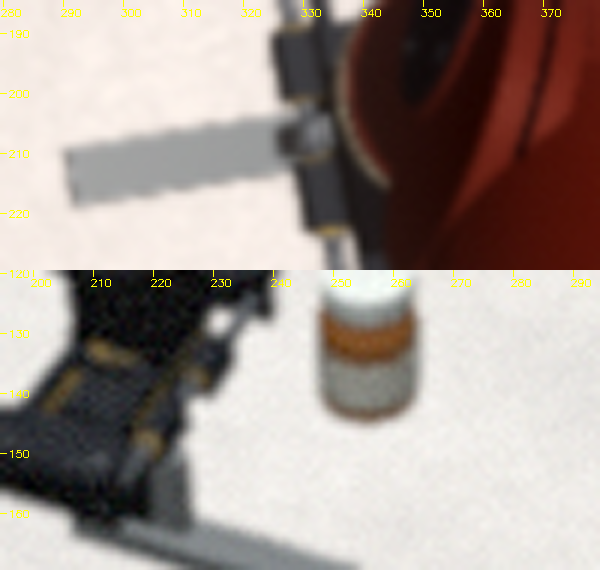

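jog_arm(
  commands=[
    [0.0,[0,0,0],0],
    [0.0,[0,0,0],0],
    [0.0,[0,-0.02,0],0],
    [0.0,[0,-0.02,0],0],
    [0.0,[0,-0.02,0],0],
  ],
)

```text
time_s: 4.98
position: [0.4948, -0.2809, 0.0975]
tcp_rot: [-1.272, 1.108, -1.105]
ft_force: [0.6, 0.1, -0.6]
opening: 0.0135
```

jog_arm(
  commands=[
    [0.0,[-0.015,0,0.0118],0],
    [0.0,[-0.0199,0,0.0157],0],
    [0.0,[-0.0199,0,0.0157],0],
    [0.0,[-0.0199,0,0.0157],0],
    [0.0,[-0.0199,0,0.0157],0],
  ],
)

```text
time_s: 5.4
position: [0.5563, -0.1762, 0.0971]
tcp_rot: [-1.272, 1.107, -1.106]
ft_force: [0.6, 0.5, -1.1]
opening: 0.0138
```

jog_arm(
  commands=[
    [0.0,[-0.0199,0,0.0157],0],
    [0.0,[-0.0199,0,0.0157],0],
    [0.0,[-0.0151,0,0.0117],0],
    [0.0,[0,0,0],3.1],
    [0.0,[0,0,0],3.1],
  ],
)

```text
time_s: 5.82
position: [0.5915, -0.1148, 0.0969]
tcp_rot: [-1.224, 1.187, -1.185]
ft_force: [-0.5, -0.8, -1.4]
opening: 0.0141
```

jog_arm(
  commands=[
    [0.0,[0,0,0],3.1],
    [0.0,[0,0,0],0],
    [0.0,[0,0,0],0],
  ],
)

```text
time_s: 6.07
position: [0.591, -0.1168, 0.0971]
tcp_rot: [-1.199, 1.226, -1.225]
ft_force: [-0.3, 0.5, -1.7]
opening: 0.0136
```

```bash
python3 - <<'E'
from go import *
L,S,C=np.load("poses.npy"); print(np.round(st()[2],3).tolist())
to([.5916,-.1169,0.0379+.0115],L[2]-np.pi/2)
im=avg("top",4); np.save("top1.npy",im); cv2.imwrite("pics/g2.png",crop(im,190,140,130,80,6))
E
```

```text
[[-0.022, -0.001, 1.0], [-1.0, 0.0, -0.022], [-0.0, -1.0, -0.001]]
t 6.07 pos [ 0.591  -0.1168  0.0971] F [-0.3  0.5 -1.7] op 0.0136 q7 [ 0.44  0.37 -0.39  1.72  0.16  1.08 -0.02]
tool delta mm [ 0.1 47.7  0.7]
turn deg 0.15
```

View pics/g2.png

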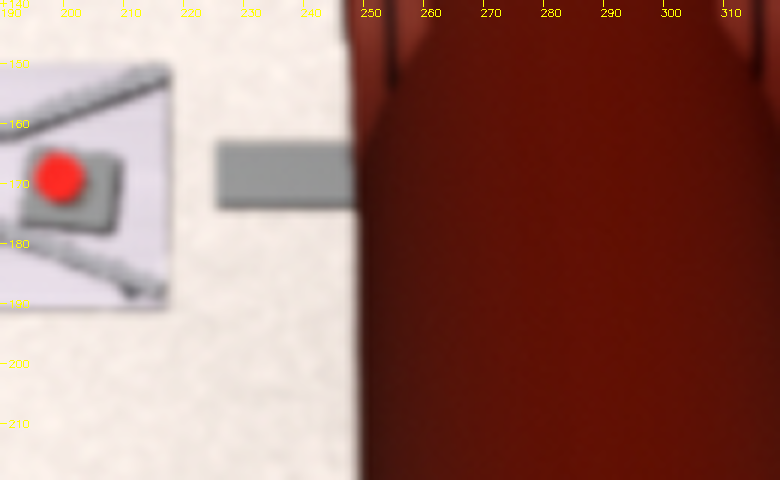

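```bash
python3 - <<'E'
from go import *
L,S,C=np.load("poses.npy")
p=ray("top",[[225.5,163.3],[225.7,174.2]],.0772); m=p.mean(0)
c,s=np.cos(L[2]),np.sin(L[2]); f=lambda q:np.round([c*(q[0]-L[0])+s*(q[1]-L[1]),-s*(q[0]-L[0])+c*(q[1]-L[1])],4)
print("tip lane",f(p[0]),f(p[1]),f(m),"tcp lane",f(st()[1]),"carrier lane",f(C))
E
```

```text
tip lane [-0.1663 -0.0059] [-0.1671  0.0215] [-0.1667  0.0078] tcp lane [-0.2802  0.0055] carrier lane [-0.1003  0.007 ]
```

jog_arm(
  commands=[
    [0.0,[0,0.012,0],0.1],
    [0.0,[0,0.012,0],0],
    [0.0,[0,0.012,0],0],
    [0.0,[0,0.0117,0],0],
    [0.0,[0,0,0],0],
  ],
)

```text
time_s: 6.68
position: [0.5891, -0.1166, 0.0461]
tcp_rot: [-1.2, 1.232, -1.224]
ft_force: [-0.3, -0.2, -0.2]
opening: 0.0138
```

jog_arm(
  commands=[
    [0.0,[-0.01,0,0],0],
    [0.0,[-0.01,0,0],0],
    [0.0,[-0.01,0,0],0],
    [0.0,[0,0,0],0],
    [0.0,[0,0,0],0],
  ],
)

```text
time_s: 7.1
position: [0.5926, -0.0853, 0.0505]
tcp_rot: [-1.198, 1.225, -1.226]
ft_force: [-0.6, -1.0, -0.7]
opening: 0.0134
```

jog_arm(
  commands=[
    [0.0,[-0.004,0,0],0],
    [0.0,[-0.004,0,0],0],
    [0.0,[-0.004,0,0],0],
    [0.0,[-0.003,0,0.0],0],
    [0.0,[-0.003,0,0],0],
  ],
)

```text
time_s: 7.52
position: [0.5925, -0.0686, 0.0499]
tcp_rot: [-1.197, 1.228, -1.228]
ft_force: [0.2, -1.3, -0.7]
opening: 0.0136
```

jog_arm(
  commands=[
    [0.0,[-0.003,0,0.0005],0],
    [0.0,[-0.003,0,0.0005],0],
    [0.0,[-0.003,0,0.0005],0],
    [0.0,[-0.003,0,0.0005],0],
    [0.0,[-0.003,0,0.0005],0],
  ],
)

```text
time_s: 7.93
position: [0.5954, -0.0536, 0.0498]
tcp_rot: [-1.197, 1.228, -1.227]
ft_force: [-0.1, -0.3, -0.9]
opening: 0.0139
```

```bash
python3 - <<'E'
from go import *
L,S,C=np.load("poses.npy"); c,s=np.cos(L[2]),np.sin(L[2]); f=lambda q:np.round([c*(q[0]-L[0])+s*(q[1]-L[1]),-s*(q[0]-L[0])+c*(q[1]-L[1])],4)
o,q,M=st(); print(q,f(q),np.round(o["ft_force"],1),np.round(M,3).tolist())
im=avg("top",4); cv2.imwrite("pics/g3.png",crop(im,140,140,100,60,6))
E
```

```text
[ 0.59540983 -0.05364573  0.04982232] [-0.2167  0.0028] [-0.1 -0.3 -0.9] [[-0.025, -0.0, 1.0], [-1.0, 0.0, -0.025], [-0.0, -1.0, -0.0]]
```

View pics/g3.png

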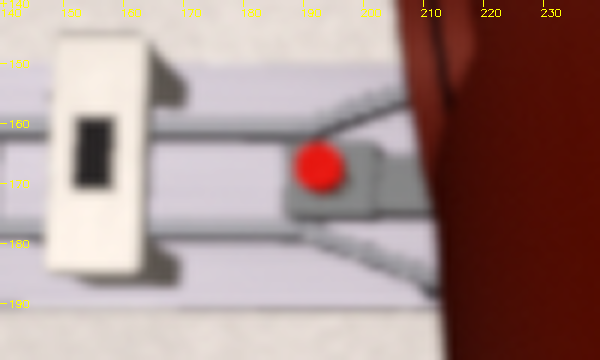

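The carrier is aligned and entering the channel, with the stick tip squarely behind it. I'll continue feeding.

jog_arm(
  commands=[
    [0.0,[-0.004,0,0.0005],0],
    [0.0,[-0.004,0,0.0005],0],
    [0.0,[-0.004,0,0.0005],0],
    [0.0,[-0.004,0,0.0005],0],
    [0.0,[-0.004,0,0.0],0],
  ],
)

```text
time_s: 8.55
position: [0.598, -0.0334, 0.0499]
tcp_rot: [-1.197, 1.227, -1.227]
ft_force: [0.8, 0.2, -1.4]
opening: 0.0139
```

jog_arm(
  commands=[
    [0.0,[-0.004,0,0.0005],0],
    [0.0,[-0.005,0,0.0],0],
    [0.0,[-0.005,0,0],0],
    [0.0,[-0.005,0,0],0],
    [0.0,[-0.005,0,0.0],0],
  ],
)

```text
time_s: 8.97
position: [0.599, -0.0094, 0.0499]
tcp_rot: [-1.197, 1.227, -1.227]
ft_force: [-0.0, 0.1, -1.2]
opening: 0.0137
```

jog_arm(
  commands=[
    [0.0,[-0.005,0,0],0],
    [0.0,[-0.005,0,0.0],0],
    [0.0,[-0.005,0,0],0],
    [0.0,[-0.005,0,0],0],
    [0.0,[-0.005,0,0.0],0],
  ],
)

```text
time_s: 9.38
position: [0.5996, 0.0154, 0.0499]
tcp_rot: [-1.197, 1.228, -1.228]
ft_force: [-0.2, -0.5, -2.1]
opening: 0.0139
```

```bash
cat > s.py <<'E'
from go import *
L,S,C=np.load("poses.npy"); c,s=np.cos(L[2]),np.sin(L[2]); f=lambda q:np.round([c*(q[0]-L[0])+s*(q[1]-L[1]),-s*(q[0]-L[0])+c*(q[1]-L[1])],4)
o,q,M=st(); print("tip lane",f(q)+[.115,0],"z",q[2].round(4),"F",np.round(o["ft_force"],1),"tau",np.round(o["ft_torque"],2),"op",o["opening"],np.round(M[:2,2],3),"t",o["time_s"])
E
python3 s.py
```

```text
tip lane [-0.0326  0.0003] z 0.0499 F [-0.2 -0.5 -2.1] tau [-0.16 -0.13  0.01] op 0.01394750309002454 [ 1.    -0.025] t 9.3833
```

jog_arm(
  commands=[
    [0.0,[-0.004,0,0],0],
    [0.0,[-0.004,0,0.0],0],
    [0.0,[-0.004,0,0],0],
    [0.0,[-0.004,0,0],0],
    [0.0,[-0.004,0,0.0],0],
  ],
)

```text
time_s: 9.8
position: [0.6002, 0.0353, 0.0499]
tcp_rot: [-1.197, 1.228, -1.228]
ft_force: [-0.1, 0.1, -1.4]
opening: 0.0137
```

jog_arm(
  commands=[
    [0.0,[-0.004,0,0],0],
    [0.0,[-0.004,0,0.0],0],
    [0.0,[-0.004,0,0],0],
    [0.0,[-0.004,0,0],0],
    [0.0,[-0.004,0,0.0],0],
  ],
)

```text
time_s: 10.22
position: [0.6006, 0.0553, 0.0499]
tcp_rot: [-1.197, 1.228, -1.228]
ft_force: [-0.0, 0.0, -1.4]
opening: 0.0134
```

jog_arm(
  commands=[
    [0.0,[-0.002,0,0],0],
    [0.0,[-0.002,0,0.0],0],
    [0.0,[-0.001,0,0],0],
    [0.0,[-0.001,0,0],0],
    [0.0,[-0.001,0,0.0],0],
  ],
)

```text
time_s: 10.63
position: [0.6008, 0.0618, 0.0498]
tcp_rot: [-1.197, 1.228, -1.228]
ft_force: [-0.8, -0.8, -1.3]
opening: 0.0132
```

```bash
python3 s.py
```

```text
tip lane [0.0138 0.0002] z 0.0498 F [-0.8 -0.8 -1.3] tau [-0.18 -0.1   0.04] op 0.013245839974330648 [ 1.    -0.025] t 10.6333
```

jog_arm(
  commands=[
    [0.0,[-0.001,0,0],0],
    [0.0,[-0.001,0,0.0],0],
    [0.0,[-0.001,0,0],0],
    [0.0,[-0.001,0,0],0],
    [0.0,[-0.001,0,0.0],0],
  ],
)

```text
time_s: 11.05
position: [0.6009, 0.067, 0.0499]
tcp_rot: [-1.197, 1.228, -1.228]
ft_force: [-0.2, -0.2, 0.2]
opening: 0.0136
```

jog_arm(
  commands=[
    [0.0,[-0.001,0,0],0],
    [0.0,[-0.001,0,0.0],0],
    [0.0,[-0.001,0,0],0],
    [0.0,[-0.001,0,0],0],
    [0.0,[-0.001,0,0.0],0],
  ],
)

```text
time_s: 11.47
position: [0.601, 0.072, 0.0498]
tcp_rot: [-1.197, 1.228, -1.227]
ft_force: [0.4, -0.5, -1.0]
opening: 0.0135
```

```bash
python3 s.py
```

```text
tip lane [0.0241 0.0002] z 0.0498 F [ 0.4 -0.5 -1. ] tau [-0.14 -0.1   0.  ] op 0.01346961114513071 [ 1.    -0.025] t 11.4667
```

jog_arm(
  commands=[
    [0.0,[-0.001,0,0],0],
    [0.0,[-0.001,0,0.0],0],
    [0.0,[-0.001,0,0],0],
  ],
)

```text
time_s: 11.72
position: [0.6011, 0.075, 0.0499]
tcp_rot: [-1.197, 1.228, -1.228]
ft_force: [0.0, -0.5, -2.2]
opening: 0.0139
```

jog_arm(
  commands=[
    [0.0,[-0.001,0,0],0],
    [0.0,[-0.001,0,0.0],0],
    [0.0,[-0.001,0,0],0],
  ],
)

```text
time_s: 11.97
position: [0.6012, 0.0775, 0.0499]
tcp_rot: [-1.198, 1.227, -1.228]
ft_force: [-1.1, -4.1, 0.7]
opening: 0.0137
```

jog_arm(
  commands=[
    [0.0,[-0.001,0,0],0],
    [0.0,[-0.001,0,0],0],
  ],
)

```text
time_s: 12.13
position: [0.6013, 0.0778, 0.0499]
tcp_rot: [-1.199, 1.228, -1.23]
ft_force: [-0.9, -7.9, 1.2]
opening: 0.0139
```

jog_arm(
  commands=[
    [0.0,[-0.001,0,0],0],
    [0.0,[-0.001,0,0],0],
  ],
)

```text
time_s: 12.3
position: [0.6014, 0.0794, 0.0499]
tcp_rot: [-1.199, 1.228, -1.231]
ft_force: [-0.3, -7.4, 0.9]
opening: 0.014
```

jog_arm(
  commands=[
    [0.0,[-0.001,0,0],0],
    [0.0,[-0.001,0,0],0],
  ],
)

```text
time_s: 12.47
position: [0.6015, 0.0813, 0.0499]
tcp_rot: [-1.199, 1.228, -1.231]
ft_force: [-0.3, -7.5, 1.3]
opening: 0.0138
```

jog_arm(
  commands=[
    [0.0,[-0.001,0,0],0],
    [0.0,[-0.001,0,0],0],
  ],
)

```text
time_s: 12.63
position: [0.6015, 0.0833, 0.0499]
tcp_rot: [-1.199, 1.228, -1.231]
ft_force: [0.6, -8.3, 1.0]
opening: 0.0137
```

jog_arm(
  commands=[
    [0.0,[-0.001,0,0],0],
    [0.0,[-0.001,0,0],0],
  ],
)

```text
time_s: 12.8
position: [0.6016, 0.085, 0.0499]
tcp_rot: [-1.199, 1.228, -1.231]
ft_force: [-1.2, -12.0, 2.4]
opening: 0.0138
```

jog_arm(
  commands=[
    [0.0,[-0.001,0,0],0],
    [0.0,[-0.001,0,0],0],
  ],
)

```text
time_s: 12.97
position: [0.6017, 0.0851, 0.0499]
tcp_rot: [-1.2, 1.228, -1.234]
ft_force: [-2.0, -15.9, 3.8]
opening: 0.0137
```

Hard stop: position is fixed at 0.085 while the force rises to 16 N. Holding.

jog_arm(
  commands=[
    [0.0,[0,0,0],0],
    [0.0,[0,0,0],0],
    [0.0,[0,0,0],0],
  ],
)

```text
time_s: 13.22
position: [0.6017, 0.0851, 0.0498]
tcp_rot: [-1.2, 1.228, -1.234]
ft_force: [-1.7, -14.1, 2.8]
opening: 0.0138
```

jog_arm(
  commands=[
    [0.0,[-0.0005,0,0],0],
    [0.0,[0,0,0],0],
    [0.0,[0,0,0],0],
    [0.0,[0,0,0],0],
    [0.0,[0,0,0],0],
  ],
)

```text
time_s: 13.63
position: [0.6017, 0.0851, 0.0498]
tcp_rot: [-1.2, 1.228, -1.234]
ft_force: [-1.4, -15.7, 3.4]
opening: 0.0134
```

jog_arm(
  commands=[
    [0.0,[0,0,0],0],
    [0.0,[0,0,0],0],
    [0.0,[0,0,0],0],
    [0.0,[0,0,0],0],
    [0.0,[0,0,0],0],
  ],
)

```text
time_s: 14.05
position: [0.6017, 0.0851, 0.0498]
tcp_rot: [-1.2, 1.228, -1.234]
ft_force: [-2.4, -14.7, 3.4]
opening: 0.0135
```

jog_arm(
  commands=[
    [0.0,[0,0,0],0],
    [0.0,[0,0,0],0],
    [0.0,[0,0,0],0],
    [0.0,[0,0,0],0],
    [0.0,[0,0,0],0],
  ],
)

```text
time_s: 14.47
position: [0.6016, 0.0851, 0.0498]
tcp_rot: [-1.2, 1.228, -1.234]
ft_force: [-2.5, -15.1, 2.8]
opening: 0.0136
```

jog_arm(
  commands=[
    [0.0,[0,0,0],0],
    [0.0,[0,0,0],0],
    [0.0,[0,0,0],0],
    [0.0,[0,0,0],0],
    [0.0,[0,0,0],0],
  ],
)

```text
time_s: 14.88
position: [0.6017, 0.0851, 0.0498]
tcp_rot: [-1.2, 1.228, -1.234]
ft_force: [-1.2, -14.8, 3.5]
opening: 0.0137
```

```bash
python3 s.py
```

```text
tip lane [ 0.0372 -0.0001] z 0.0498 F [ -1.2 -14.8   3.5] tau [-3.26  0.31  0.17] op 0.013656577374111798 [ 1.    -0.029] t 14.8833
```

jog_arm(
  commands=[
    [0.0,[0.002,0,0],0],
    [0.0,[0.002,0,0],0],
    [0.0,[0.003,0,0],0],
    [0.0,[0.004,0,0],0],
    [0.0,[0.006,0,0],0],
  ],
)

```text
time_s: 15.3
position: [0.601, 0.0744, 0.05]
tcp_rot: [-1.197, 1.227, -1.226]
ft_force: [-0.4, -0.1, -1.1]
opening: 0.0134
```

jog_arm(
  commands=[
    [0.0,[0.01,0,0],0],
    [0.0,[0.01,0,0],0],
    [0.0,[0.01,0,0],0],
    [0.0,[0.01,0,0],0],
    [0.0,[0.01,0,0],0],
  ],
)

```text
time_s: 15.72
position: [0.5998, 0.022, 0.0499]
tcp_rot: [-1.197, 1.228, -1.228]
ft_force: [-0.0, 0.3, -1.7]
opening: 0.0137
```

```bash
python3 s.py
```

```text
tip lane [-0.026   0.0003] z 0.0499 F [-0.   0.3 -1.7] tau [-0.04 -0.05 -0.  ] op 0.013681636997958253 [ 1.    -0.026] t 15.7167
```

jog_arm(
  commands=[
    [0.0,[0.014,0,0],0],
    [0.0,[0.015,0,0],0],
    [0.0,[0.015,0,0],0],
    [0.0,[0.015,0,0],0],
    [0.0,[0.015,0,0],0],
  ],
)

```text
time_s: 16.13
position: [0.5978, -0.0521, 0.0499]
tcp_rot: [-1.197, 1.228, -1.228]
ft_force: [0.2, -0.5, -1.3]
opening: 0.0133
```

jog_arm(
  commands=[
    [0.0,[0.015,0,0],0],
    [0.0,[0.015,0,0],0],
    [0.0,[0.015,0,0],0],
    [0.0,[0.015,0,0],0],
    [0.0,[0.015,0,0],0],
  ],
)

```text
time_s: 16.55
position: [0.5958, -0.1271, 0.0499]
tcp_rot: [-1.197, 1.228, -1.228]
ft_force: [-0.2, 0.9, -2.0]
opening: 0.0136
```

jog_arm(
  commands=[
    [0.0,[0.015,0,0],0],
    [0.0,[0.015,0,0],0],
    [0.0,[0.015,0,0],0],
    [0.0,[0.015,0,0],0],
    [0.0,[0.01,0,0],0],
  ],
)

```text
time_s: 16.97
position: [0.5939, -0.1981, 0.0498]
tcp_rot: [-1.197, 1.229, -1.229]
ft_force: [0.2, 0.2, -1.7]
opening: 0.0139
```

jog_arm(
  commands=[
    [0.0,[0,0,0],0],
    [0.0,[0,0.003,0],0],
    [0.0,[0,0.002,0],0],
    [0.0,[0,0.002,0],0],
    [0.0,[0,0,0],0],
  ],
)

```text
time_s: 17.38
position: [0.5942, -0.1941, 0.0422]
tcp_rot: [-1.198, 1.227, -1.226]
ft_force: [-0.4, 0.5, -1.1]
opening: 0.014
```

```bash
python3 s.py; python3 - <<'E'
from h import *
im=avg("top",4); sc=avg("scene",4)
a=crop(im,105,140,130,50,6); b=crop(sc,270,200,130,45,6)
cv2.imwrite("pics/g4.png",np.vstack([a,b]))
E
```

```text
tip lane [-0.2422  0.0006] z 0.0422 F [-0.4  0.5 -1.1] tau [-0.02 -0.06 -0.05] op 0.013981413102978547 [ 1.    -0.023] t 17.3833
```

View pics/g4.png

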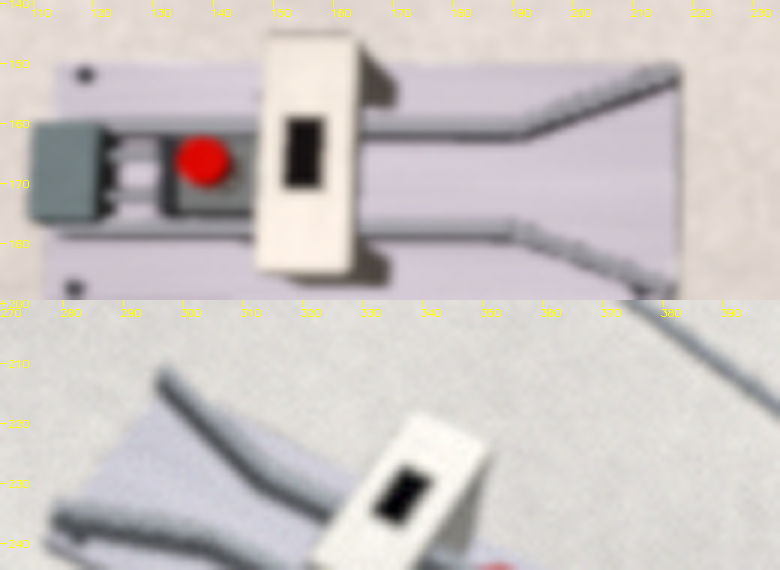

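The carrier (cap at 138,167) sits against the plate beyond the bridge, and the funnel is empty. Next, setting the stick down.

jog_arm(
  commands=[
    [0.0,[0,0.001,0],0],
    [0.0,[0,0.001,0],0],
    [0.0,[0,0.001,0],0],
    [0.0,[0,0.0005,0],0],
    [0.0,[0,0,0],0],
  ],
)

```text
time_s: 18.2
position: [0.5942, -0.1954, 0.0391]
tcp_rot: [-1.197, 1.228, -1.227]
ft_force: [0.1, -0.2, -1.3]
opening: 0.0137
```

```bash
python3 s.py
```

```text
tip lane [-0.2435  0.0006] z 0.0391 F [ 0.1 -0.2 -1.3] tau [-0.04 -0.06  0.01] op 0.013732082690593063 [ 1.    -0.025] t 18.2
```

jog_arm(
  commands=[
    [0.0,[0,0.0005,0],0],
    [0.0,[0,0.0005,0],0],
    [0.0,[0,0.0003,0],0],
    [0.0,[0,0,0],0],
    [0.0,[0,0,0],0],
  ],
)

```text
time_s: 18.62
position: [0.5943, -0.1955, 0.038]
tcp_rot: [-1.197, 1.228, -1.228]
ft_force: [0.4, 0.1, -1.2]
opening: 0.0137
```

jog_arm(
  commands=[
    [0.0,[0,0.0005,0],0],
    [0.0,[0,0.0005,0],0],
    [0.0,[0,0,0],0],
    [0.0,[0,0,0],0],
  ],
)

```text
time_s: 18.95
position: [0.5945, -0.1955, 0.0378]
tcp_rot: [-1.197, 1.227, -1.228]
ft_force: [-1.7, 1.4, 5.4]
opening: 0.0136
```

jog_arm(
  commands=[
    [0.018,[0,0,0],0],
    [0.025,[0,0,0],0],
    [0.04,[0,0,0],0],
    [0.05,[0,0,0],0],
    [0.05,[0,0,0],0],
  ],
  grip_force=10,
)

```text
time_s: 19.37
position: [0.5943, -0.1955, 0.037]
tcp_rot: [-1.197, 1.228, -1.228]
ft_force: [-0.6, -0.4, -0.1]
opening: 0.0367
```

jog_arm(
  commands=[
    [0.05,[0,0,0],0],
    [0.05,[0,0,0],0],
    [0.05,[0,-0.005,0],0],
    [0.05,[0,-0.01,0],0],
    [0.05,[0,-0.015,0],0],
  ],
)

```text
time_s: 19.78
position: [0.5937, -0.1953, 0.067]
tcp_rot: [-1.198, 1.229, -1.226]
ft_force: [1.0, 0.0, -0.1]
opening: 0.0496
```

jog_arm(
  commands=[
    [0.05,[0,-0.025,0],0],
    [0.05,[0,-0.025,0],0],
    [0.05,[0,-0.03,0],0],
    [0.05,[0,-0.03,0],0],
    [0.05,[0,-0.03,0],0],
  ],
)

```text
time_s: 20.2
position: [0.5943, -0.1953, 0.2098]
tcp_rot: [-1.197, 1.227, -1.228]
ft_force: [1.3, 0.1, 0.2]
opening: 0.0503
```

jog_arm(
  commands=[
    [0.05,[0.03,0,-0.03],0],
    [0.05,[0.03,0,-0.02],0],
    [0.05,[0.03,0,-0.02],0],
    [0.05,[0.03,0,-0.02],0],
    [0.05,[0.03,0,-0.02],0],
  ],
)

```text
time_s: 20.62
position: [0.4802, -0.3433, 0.2085]
tcp_rot: [-1.197, 1.226, -1.229]
ft_force: [-0.0, -0.6, 0.8]
opening: 0.0501
```

jog_arm(
  commands=[
    [0.05,[0.03,0,-0.02],0],
    [0.05,[0.03,0,-0.02],0],
    [0.05,[0.03,0,0],0],
    [0.05,[0,0,0],0],
    [0.05,[0,0,0],0],
  ],
)

```text
time_s: 21.03
position: [0.4381, -0.4327, 0.2077]
tcp_rot: [-1.196, 1.229, -1.23]
ft_force: [0.7, 0.6, -0.4]
opening: 0.0501
```

```bash
python3 s.py; python3 - <<'E'
from h import *
im=avg("top",4); sc=avg("scene",4); np.save("top2.npy",im)
cv2.imwrite("pics/f1.png",crop(im,0,0,512,384,1.5)); 
a=crop(im,100,140,230,60,3); b=crop(sc,190,130,230,130,3)
cv2.imwrite("pics/f1.png",np.vstack([a,b]))
E
```

```text
tip lane [-0.4845  0.1509] z 0.2077 F [ 0.7  0.6 -0.4] tau [ 0.06 -0.14 -0.03] op 0.05009108540658874 [ 1.    -0.028] t 21.0333
```

View pics/f1.png

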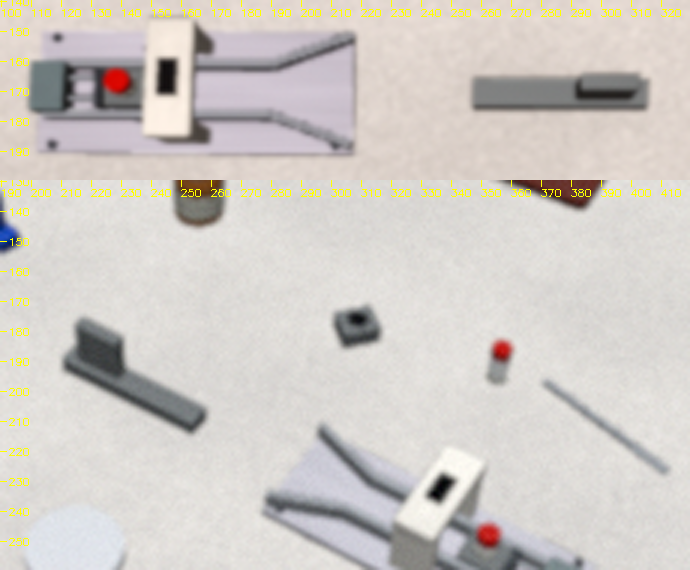

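```bash
python3 - <<'E'
from h import *
L,S,C=np.load("poses.npy"); c,s=np.cos(L[2]),np.sin(L[2])
im=np.load("top2.npy"); i0=np.load("top0.npy")
m=(im[...,0]>150)&(im[...,1]<80); m[:,:125]=0; m[:,155:]=0; m[:150]=0; m[185:]=0
v,u=np.nonzero(m); q=ray("top",[[u.mean(),v.mean()]],.06)[0]
print("cap lane",np.round([c*(q[0]-L[0])+s*(q[1]-L[1]),-s*(q[0]-L[0])+c*(q[1]-L[1])],4))
d=(np.abs(im-i0).max(2)>40).astype(np.uint8); n,_,st,_=cv2.connectedComponentsWithStats(d)
print([r.tolist() for r in st[1:] if r[4]>8])
print(workorder.finish_job())
E
```

```text
cap lane [nan nan]
[[135, 163, 12, 13, 118], [194, 165, 16, 14, 150], [258, 165, 57, 12, 497], [132, 167, 2, 5, 9], [420, 173, 92, 211, 11007], [291, 201, 59, 17, 477]]
the job is handed in; nothing more can be done
None<stdin>:5: RuntimeWarning: Mean of empty slice.
  ret = ret.dtype.type(ret / rcount)
```

The carrier is fed fully home and the stick is back on the bench. I handed the job in at about 21 s on the robot's clock.

- **Feeding:** I held the grey stick by its fin and pushed the carrier straight in the funnel, then along the channel and under the bridge. The fingers never touched the carrier.
- **Hard stop:** The contact plate slid about 7.5 mm at roughly 7.5 N. It then stopped moving while the force rose. The stick tip was at about lane x = 37 mm, which puts the carrier's centre at about 57 mm, inside the 50–62 mm range.
- **Pressing:** I held it there for about 1.9 s. The wrist readings were 14–16 N, and the highest I saw was 15.9 N.
- **Putting the stick down:** I drew it out without any load and stood it flat on the bench behind the lane. I released it when the wrist felt the bench, then moved the arm clear.

**Last checks:** The final pictures show the carrier against the plate, the funnel empty and the stick standing upright. Comparing the top view before and after, only the carrier, plate, stick and robot arm changed. The arm's patch at the image edge would hide any change behind it.

**Check that failed:** My last numeric measurement of the carrier from its red cap found no pixels, because the colour threshold was wrong. The final position therefore rests on the force and position readings and the pictures.

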